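# Find the stamped trim crate and send it to dispatch

## Task

Tip both red crates over towards the robot with the fingers, so that each lies on its side with its underside showing. Then push the one with the blue stamp underneath, lying as it is, away from the robot until its stamped end rests on the yellow dispatch line, and leave the other lying where it fell. Do not pick the crates up, and leave the other things where they are.

Things in the scene. Friction and masses are not known exactly. Their poses are not given: they have to be found in the camera images.
- crate_a: one of the two crates: upright closed red box with a black lid set in its top, 60 mm deep (x), 130 wide (y), 130 tall, 0.25 to 0.45 kg. Origin: centre of its underside (pale wood); z up when standing, x away from the robot. Loose. Both look alike until tipped. Pushed near its top from behind towards the robot (under 5 N), it tips over its near lower edge, falls by itself beyond 25 degrees and lies 130 mm long, 60 mm high.
- crate_b: the other crate: upright closed red box with a black lid set in its top, 60 mm deep (x), 130 wide (y), 130 tall, 0.25 to 0.45 kg. Origin: centre of its underside (pale wood); z up when standing, x away from the robot. Loose. Both look alike until tipped. Pushed near its top from behind towards the robot (under 5 N), it tips over its near lower edge, falls by itself beyond 25 degrees and lies 130 mm long, 60 mm high.
- crate_a_near (a point): middle of crate_a's lower edge nearest the robot when standing (30 mm from its origin, at the underside)
- crate_a_far (a point): middle of crate_a's lower edge farthest from the robot when standing (30 mm from its origin, at the underside)
- crate_b_near (a point): middle of crate_b's lower edge nearest the robot when standing (30 mm from its origin, at the underside)
- crate_b_far (a point): middle of crate_b's lower edge farthest from the robot when standing (30 mm from its origin, at the underside)
- stamp (a point): centre of the stamp: a flat blue disc, 50 mm across, on the middle of the underside of one of the crates, at that crate's origin. Hidden while the crate stands; once the crate lies tipped towards the robot, its underside faces away from the robot and is seen from in front and above.
- mat: green cutting mat lying on the table under the crates, flat (1 mm), 340 mm (x) by 460 mm (y). Origin: its centre; nothing to do with it.
- line: the dispatch line: a flat yellow tape stripe on the table, beyond the crates, 50 mm wide (x), 720 mm long (y), flat (2 mm). Origin: its centre; x points away from the robot, across the line, y along it.
- spool: green thread spool, 32 mm across, 46 mm tall, standing between the two crates. Bystander. Origin: centre of its foot.
- glue: white glue bottle with orange cap, 48 mm across, 130 mm tall, on the robot's left. Bystander. Origin: centre of its foot.
- paint_jar: green paint jar with black lid, 60 mm across, 70 mm tall, on the robot's right. Bystander. Origin: centre of its foot.
- tape_roll: brown roll of tape lying flat, 90 mm across, 25 mm tall, on the robot's left. Bystander. Origin: centre of its foot.
- mug: blue mug, 76 mm across, 90 mm tall, on the robot's right. Bystander. Origin: centre of its foot.
- brush: brush lying on the table on the robot's left; origin near its middle, under its handle's axis. Bystander.
- pompom: yellow ball-shaped weight with a flat foot, 72 mm across, 56 mm tall, on the robot's right. Bystander. Origin: centre of its foot.
Things that resemble listed ones, but are neither listed nor needed, are in the scene too. Leave any green look-alike of the crate_a alone. What is shaped like the crate_b but green is not meant.

How it is judged:
By the outcome, as a careful person would: the job done as asked, in the order asked, and still so for the second after the job is handed in, with the robot touching nothing.
It also fails if it takes over 58 s, if anything falls off the work surface, if the arm or the gripper's body presses on something with over 40 N, if the wrist force passes 120 N, or if a joint passes its speed limit or range.

## Robot

A 7-joint arm with a two-finger parallel gripper is mounted at the origin on the work surface. World frame = base frame: x ahead of the robot, y to its left, z up, the work surface at z = 0. Lengths are in m, angles in rad, forces in N, time in s.
With the tool pointing down it reaches from about 0.4 to 0.9 m from the base axis. Payload 5.6 kg.
Tool frame: the origin (TCP) lies midway between the tips of the shut fingers; the grasp point (between the pads) lies 19 mm behind it; y points along the fingers, z is the direction in which the jaws open and shut, and the axes are right-handed (so a half turn about y gives the same grasp; the last joint's range is limited). The gripper opens to 92 mm and grips with 3 to 60 N. Pads are 20 mm wide; open, the fingers measure 128 mm over their backs; the gripper's body (75 mm by 189 mm) begins 69 mm behind the grasp point.
Start: joints at [1.306, 0.468, -0.012, 1.603, 0.006, 1.071, -0.056], TCP at [0.143, -0.634, 0.215] pointing down, gripper open.
Joint ranges: [-2.53, 2.53], [-0.31, 2.02], [-1.57, 1.55], [0.28, 2.44], [-1.29, 4.43], [0.15, 1.84], [-2.92, 2.92]. Speed limits (rad/s): [2.57, 2.57, 3.14, 3.14, 3.14, 3.14, 3.14].

## Interface

Orientations are given as a 3x3 rotation matrix whose columns are the frame's x, y, z axes.
In Python, from station import env, effector, solver, viewer, workorder, search_frame, tip_of gives the robot as it stands. Calls block until the motion is done:
- env.reach(position, orientation): joint-space move of the TCP to a pose.
- env.movel(position, frame=None, rate=0.15): straight line of the TCP; frame=None keeps the orientation; rate is the mean speed in m/s.
- env.goto_joints(angles): joint-space move.
- effector.release() and effector.grasp(squeeze=None): open the fingers fully, or close them until they stop; squeeze is the grip in N (None keeps the last).
- env.pause(seconds).
- solver.inverse_kinematics(position, orientation): joint angles nearest the present ones, or None.
- env.sense(): the state.
- viewer.read_camera(name): name is "scene" or "top"; returns (picture, depth): 420x560x3 uint8, red, green, blue; 420x560 float32, m along the optical axis (not along the pixel's ray), 0 where there is no reading.
- viewer.camera_info(name): a dict with "intrinsics" (3x3 intrinsics, pixels), "dist_coeffs" ([k1, k2, p1, p2, k3] as OpenCV has them; the pictures are not rectified), "eye" and "rotation" of the camera in the world. Camera axes: x right, y up, looking along -z (the intrinsics and any distortion apply to the point x, -y, -z); pixel columns grow to the right and rows downward; lengths in m; the calibration is good to about 2 mm. A picture is of the moment at which its call begins. camera_info takes no time and is no camera call.
A pose or a line that the arm cannot do raises env.PlanningError and nothing moves.
- workorder.finish_job(): hands the job in, once; it reports no verdict.
Trained networks look in the newest picture that a camera, given by its name, has taken for a name from the list of things; names that differ only in an ending like _2 or _b are one class to them, and where a whole thing is asked for, a point or a joint stands for the part that bears it (a point fixed in the world has none). Each returns a list of dicts, best first, with "score" (0 to 1); they miss things now and then, are a little off and sometimes report something else, mostly with a low value. They report only what shows in the picture. A call takes as long as a camera call. They do not tell look-alikes from the thing itself.
- search_frame(camera, name): "at" ([x, y, z] in m, in world coordinates, good to about 4 mm: the middle of the surface that is visible of it).
- tip_of(camera, name): "at" ([x, y, z] in m, in world coordinates, good to about 4 mm: a listed point, or the origin of a listed thing).
The state is a dict: "t": time; "joint_positions": joint angles; "joint_velocities": joint speeds; "tau": joint torques, N m; "ee_pos": TCP position; "tcp_rot": TCP orientation; "wrist_force": force on the tool from outside, world axes, zero at the start; "moment": the same for the moment, N m; "gripper_width": finger opening in m.
Only numpy, scipy, OpenCV 4.12 (cv2) and the standard library are available. Lean on these libraries where they do the work, as an engineer would, in place of code of your own. Each camera call takes 0.05 s, during which the arm holds its last target. There are 200 camera calls.

## Working session

There is one attempt and no reset: what is moved stays moved. The work goes in short steps, each a Python script; the robot and the scene stay as the last script left them, time stands still between calls to the robot, and variables do not carry over. Pictures are saved under pics/ and viewed, about 8 in all and at most 12, crops included, and the job is handed in when it is done.

```bash
ls; mkdir -p pics
cat > h.py <<'E'
import numpy as np, cv2
from station import env, effector, solver, viewer, workorder, search_frame, tip_of
def shot(cam,fn=None):
    p,d=viewer.read_camera(cam)
    if fn: cv2.imwrite('pics/'+fn,p[:,:,::-1])
    return p,d
def cloud(cam,d):
    i=viewer.camera_info(cam);K=np.array(i["intrinsics"],float)
    v,u=np.mgrid[:d.shape[0],:d.shape[1]]
    n=cv2.undistortPoints(np.stack([u,v],-1).reshape(-1,1,2).astype(float),K,np.array(i["dist_coeffs"],float)).reshape(*d.shape,2)
    c=np.stack([n[...,0]*d,-n[...,1]*d,-d],-1)
    return c@np.array(i["rotation"]).T+np.array(i["eye"])
E
python3 - <<'E'
from h import *
for c in("scene","top"):
    p,d=shot(c,c+"0.png"); print(c,viewer.camera_info(c)["eye"])
    for n in("crate_a","crate_b","spool","mat","line","glue","paint_jar","tape_roll","mug","brush","pompom"):
        print(n,[(np.round(r["at"],3).tolist(),round(r["score"],2)) for r in tip_of(c,n)])
a=cv2.imread("pics/scene0.png");b=cv2.imread("pics/top0.png");
s=env.sense();print(s["t"],s["tcp_rot"],s["gripper_width"])
E
```

```text
pics
scene [1.08913838 0.64850222 1.31200126]
crate_a [([0.852, 0.052, -0.002], 0.8), ([0.343, 0.324, -0.001], 0.74), ([0.623, -0.163, 0.001], 0.72), ([0.607, 0.11, 0.006], 0.55)]
crate_b [([0.852, 0.052, -0.002], 0.8), ([0.343, 0.324, -0.001], 0.74), ([0.623, -0.163, 0.001], 0.72), ([0.607, 0.11, 0.006], 0.55)]
spool [([0.56, -0.042, 0.003], 0.54)]
mat [([0.507, -0.044, 0.002], 0.89)]
line [([0.72, -0.019, -0.001], 0.77)]
glue [([0.581, 0.44, -0.003], 0.79)]
paint_jar [([0.617, -0.42, 0.001], 0.62)]
tape_roll [([0.665, 0.453, 0.005], 0.58), ([0.312, -0.346, 0.001], 0.22)]
mug [([0.447, -0.458, 0.001], 0.73)]
brush [([0.437, 0.493, 0.0], 0.84)]
pompom [([0.313, -0.347, 0.0], 0.5), ([0.614, -0.422, -0.001], 0.49)]
top [0.29164822 0.01043382 1.60599721]
crate_a [([0.85, 0.048, 0.002], 0.93), ([0.604, 0.111, -0.001], 0.6), ([0.628, -0.168, -0.003], 0.59)]
crate_b [([0.85, 0.048, 0.002], 0.93), ([0.604, 0.111, -0.001], 0.6), ([0.628, -0.168, -0.003], 0.59)]
spool [([0.565, -0.044, 0.004], 0.44)]
mat [([0.513, -0.045, -0.003], 0.83)]
line [([0.722, -0.02, 0.001], 0.62)]
glue [([0.583, 0.443, -0.0], 0.71)]
paint_jar [([0.616, -0.422, 0.003], 0.71), ([0.579, 0.109, -0.004], 0.68)]
tape_roll [([0.666, 0.453, -0.002], 0.53), ([0.606, 0.108, -0.005], 0.34)]
mug [([0.447, -0.462, -0.003], 0.55), ([0.581, 0.442, 0.001], 0.27)]
brush [([0.437, 0.488, -0.002], 0.81)]
pompom [([0.309, -0.348, -0.0], 0.58)]
1.2 [[-9.75519137e-01 -4.28625015e-05  2.19914553e-01]
 [-2.19914551e-01 -5.58564647e-05 -9.75519137e-01]
 [ 5.40968399e-05 -9.99999998e-01  4.50629625e-05]] 0.09173304052136823
```

View pics/scene0.png

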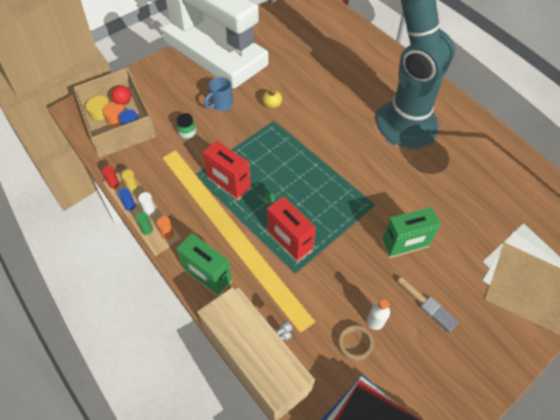

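View pics/top0.png

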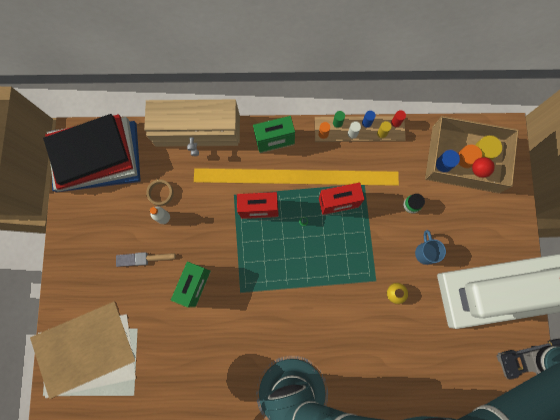

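Run:
```python
from h import *
a=cv2.imread("pics/top0.png")
p,d=shot("top");P=cloud("top",d)
hsv=cv2.cvtColor(p,cv2.COLOR_RGB2HSV)
z=P[...,2]
ok=(d>0)&(z>.12)&(z<.14)
n,l,st,ce=cv2.connectedComponentsWithStats(ok.astype(np.uint8))
for k in range(1,n):
    if st[k,4]<60: continue
    q=P[l==k]; r=cv2.minAreaRect((q[:,:2]*1000).astype(np.float32)); print(ce[k].round(),st[k,4],q[:,2].mean().round(3),np.round(r[0],0),np.round(r[1],0),round(r[2],1),np.median(hsv[l==k],0))
y=(hsv[...,0]>20)&(hsv[...,0]<35)&(hsv[...,1]>150)&(z<.01)&(d>0)
q=P[y];q=q[(q[:,0]>.6)]; r=cv2.minAreaRect((q[:,:2]*1000).astype(np.float32)); print("line",r)
```

```text
[191. 122.] 1578 0.134 [892. 332.] [302. 126.] 89.9 [ 19. 100. 178.]
[183. 103.] 67 0.138 [938. 357.] [29. 60.] 1.0 [ 19. 100. 170.]
[273. 129.] 702 0.13 [852.  54.] [ 62. 130.] 13.3 [ 66. 163. 124.]
[342. 195.] 758 0.13 [ 625. -166.] [ 62. 131.] 11.0 [  1. 206. 179.]
[257. 202.] 751 0.13 [605. 109.] [ 63. 129.] 2.7 [  1. 205. 180.]
[187. 284.] 834 0.13 [345. 324.] [ 62. 130.] 68.6 [ 67. 159. 128.]
line ((806.9486083984375, -203.421630859375), (1088.0682373046875, 231.73141479492188), 89.65706634521484)
```

The two red crates, at top-view px (257,203) and (342,198), are the wanted ones. The green look-alikes at (273,133) and (187,284) are to be left alone, as is anything red in the bin or the bottle row. A sewing machine at (500,290) stands next to the start pose, so I'll check clearances and a close crop before moving.

Run:
```python
from h import *
p,d=shot("top");P=cloud("top",d)
cv2.imwrite("pics/crop.png",cv2.resize(p[110:310,170:430,::-1],None,fx=2.6,fy=2.6,interpolation=cv2.INTER_CUBIC))
m=P[255:330,438:]; q=m[(m[...,2]>.03)&(m[...,2]<1)]
print("machine",q.min(0),q.max(0))
hi=q[q[:,2]>.15]; print(hi.min(0),hi.max(0))
hsv=cv2.cvtColor(p,cv2.COLOR_RGB2HSV);y=(hsv[...,0]>18)&(hsv[...,0]<32)&(hsv[...,1]>200);y[:165]=0;y[190:]=0
q=P[y];q=q[(d[y]>0)&(q[:,2]<.01)];r=cv2.minAreaRect((q[:,:2]*1000).astype(np.float32));print("line",r,q[:,0].min(),q[:,0].max(),np.polyfit(q[:,1],q[:,0],1))
for pos in([.35,-.35,.40],[.69,-.166,.25],[.69,-.17,.105],[.69,.11,.105],[.42,-.19,.02]):
    for t in(11,):
        a=np.radians(t);R=np.array([[-np.cos(a),0,np.sin(a)],[-np.sin(a),0,-np.cos(a)],[0,-1,0]])
        print(pos,np.round(solver.inverse_kinematics(np.array(pos),R),2))
```

```text
machine [ 0.20406158 -0.86961948  0.03039745] [ 0.43913635 -0.46884924  0.3022232 ]
[ 0.2441804  -0.8019816   0.15003666] [ 0.38577742 -0.49432648  0.3022232 ]
line ((722.6018676757812, -17.7872314453125), (716.3530883789062, 48.408973693847656), 88.65399169921875) 0.6904396752376314 0.7535946912655809 [0.02398791 0.72298331]
[0.35, -0.35, 0.4] [ 0.87  0.07 -0.16  1.71  0.01  1.37 -0.67]
[0.69, -0.166, 0.25] [ 0.42  0.58 -0.36  1.38  0.2   1.22 -1.33]
[0.69, -0.17, 0.105] [ 0.4   0.71 -0.32  1.5   0.25  0.97 -1.36]
[0.69, 0.11, 0.105] [ 0.18  0.75 -0.59  1.52  0.46  1.01 -1.92]
[0.42, -0.19, 0.02] [ 0.54  0.49 -0.22  2.17  0.22  0.5  -1.23]
```

View pics/crop.png

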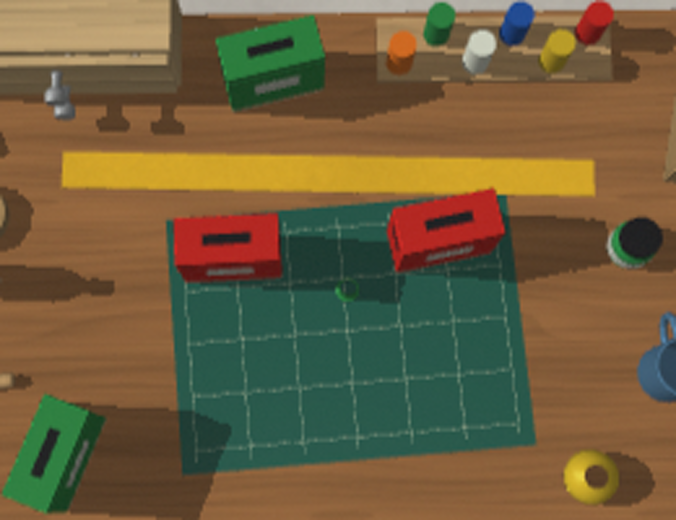

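```bash
cat >> h.py <<'E'
def R(t):
    a=np.radians(t);return np.array([[-np.cos(a),0,np.sin(a)],[-np.sin(a),0,-np.cos(a)],[0,-1,0]])
def at(c,t,dx,z,dy=0):
    a=np.radians(t);return np.array([c[0]+dx*np.cos(a)-dy*np.sin(a),c[1]+dx*np.sin(a)+dy*np.cos(a),z])
def tip(c,t):
    env.reach(at(c,t,.08,.25),R(t)); env.movel(at(c,t,.08,.105),rate=.2)
    env.movel(at(c,t,-.03,.105),rate=.08); s=env.sense();print("pushed",s["t"],s["wrist_force"].round(1) if hasattr(s["wrist_force"],"round") else s["wrist_force"])
    env.movel(at(c,t,-.03,.25),rate=.25)
E
python3 - <<'E'
from h import *
env.movel(np.array([.143,-.61,.42]),rate=.25)
env.reach(np.array([.35,-.35,.40]),R(11))
print(env.sense()["t"])
tip((.625,-.166),11)
tip((.605,.109),2.7)
env.reach(np.array([.42,-.02,.35]),R(5))
shot("scene","s1.png"); s=env.sense();print(s["t"],s["wrist_force"])
for c in("scene","top"):
    if c=="top":shot("top","t1.png")
    print(c,[(np.round(r["at"],3),round(r["score"],2)) for r in tip_of(c,"stamp")])
E
```

```text
3.5333
pushed 7.525 [ 0.7  0.2 -0.8]
pushed 11.8 [-0.2 -0.1  0.3]
13.4833 [ 0.33741101 -1.09796185 -0.20248401]
scene [(array([0.572, 0.108, 0.034]), 0.66), (array([ 0.59 , -0.172,  0.032]), 0.25)]
top [(array([ 0.348,  0.32 , -0.003]), 0.96), (array([0.574, 0.102, 0.029]), 0.77)]
```

View pics/s1.png

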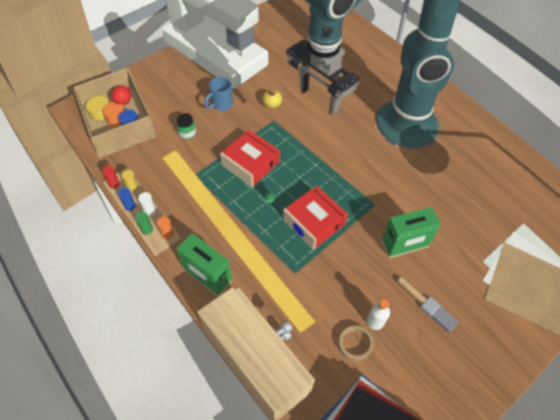

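Both crates lie tipped. The blue stamp is on the left one: its face is at px (299,231), while the right one's underside at (237,168) is plain. Next I'll measure the stamped crate.

```bash
cat >> h.py <<'E'
def lying(cam):
    p,d=shot(cam);P=cloud(cam,d);h=cv2.cvtColor(p,cv2.COLOR_RGB2HSV)
    m=(d>0)&(abs(P[...,2]-.061)<.007)&(P[...,0]>.35)&(P[...,0]<.8)&(abs(P[...,1])<.28)&(((h[...,0]<8)|(h[...,0]>172))&(h[...,1]>120)|(h[...,1]<60))
    n,l,st,ce=cv2.connectedComponentsWithStats(m.astype(np.uint8))
    for k in range(1,n):
        if st[k,4]>200:
            q=P[l==k];r=cv2.minAreaRect((q[:,:2]*1000).astype(np.float32));print(cam,ce[k].round(),st[k,4],q[:,2].mean().round(3),np.round(r[0]),np.round(r[1]),round(r[2],1))
E
python3 - <<'E'
from h import *
lying("scene");lying("top");print(env.sense()["ee_pos"])
E
```

```text
scene [251. 152.] 1193 0.059 [ 525. -186.] [125. 135.] 10.4
scene [317. 212.] 1484 0.059 [506. 104.] [124. 132.] 2.1
top [349. 228.] 1140 0.06 [ 524. -187.] [125. 128.] 11.1
top [255. 233.] 1019 0.061 [505. 105.] [125. 130.] 2.8
[ 0.42030181 -0.01946738  0.34940415]
```

Run:
```python
from h import *
t=2.5;c=(.507,.104)
env.reach(at(c,t,-.11,.15),R(t)); env.movel(at(c,t,-.11,.022),rate=.2)
env.movel(at(c,t,-.08,.022),rate=.1)
env.movel(at(c,t,.05,.022),rate=.07)
s=env.sense();print(s["t"],s["ee_pos"],s["wrist_force"])
lying("scene")
print([(np.round(r["at"],3),round(r["score"],2)) for r in tip_of("scene","stamp")])
```

```text
17.9167 [0.55692003 0.10620448 0.02210759] [-0.47258307 -0.45674317 -0.90565974]
scene [251. 152.] 1185 0.059 [ 525. -187.] [124. 133.] 11.3
scene [284. 236.] 1658 0.058 [624. 109.] [133. 133.] 2.8
[(array([0.695, 0.113, 0.033]), 0.72), (array([ 0.345,  0.328, -0.002]), 0.6)]
```

Run:
```python
from h import *
t=2.5
p=np.array(env.sense()["ee_pos"])
env.movel(at(p[:2],t,.031,.022),rate=.04)
s=env.sense();print(s["t"],s["ee_pos"],s["wrist_force"])
env.movel(at(p[:2],t,-.03,.022),rate=.15); env.movel(at(p[:2],t,-.03,.2),rate=.25)
env.reach(np.array([.42,-.15,.35]),R(5))
shot("scene","s2.png");lying("scene")
for n in("stamp","crate_a","spool"): print(n,[(np.round(r["at"],3),round(r["score"],2)) for r in tip_of("scene",n)])
lying("top"); shot("top","t2.png")
for n in("stamp","spool"): print(n,[(np.round(r["at"],3),round(r["score"],2)) for r in tip_of("top",n)])
a=[cv2.resize(cv2.imread("pics/s2.png")[110:310,160:400],None,fx=1.65,fy=2.0),cv2.resize(cv2.imread("pics/t2.png")[120:320,190:430],None,fx=1.65,fy=2.0)]
cv2.imwrite("pics/c2.png",np.hstack(a));print(env.sense()["t"])
```

```text
18.9417 [0.58841637 0.10763875 0.0220968 ] [ 0.08375801  0.18117174 -0.44768273]
scene [251. 152.] 1188 0.059 [ 525. -187.] [123. 136.] 10.5
scene [275. 243.] 1703 0.058 [661. 111.] [124. 133.] 1.8
stamp [(array([0.729, 0.116, 0.03 ]), 0.7), (array([0.345, 0.326, 0.   ]), 0.55)]
crate_a [(array([ 0.854,  0.053, -0.004]), 0.65), (array([0.728, 0.111, 0.033]), 0.63), (array([ 0.59 , -0.174,  0.03 ]), 0.63), (array([ 0.347,  0.323, -0.   ]), 0.57)]
spool [(array([ 0.561, -0.042,  0.004]), 0.53)]
top [258. 190.] 1277 0.061 [660. 111.] [127. 130.] 2.3
top [335. 223.] 404 0.06 [ 540. -161.] [83. 90.] 10.5
stamp [(array([0.733, 0.115, 0.027]), 0.89), (array([0.347, 0.318, 0.001]), 0.64)]
spool [(array([ 0.568, -0.041,  0.   ]), 0.53)]
22.0083
```

View pics/c2.png

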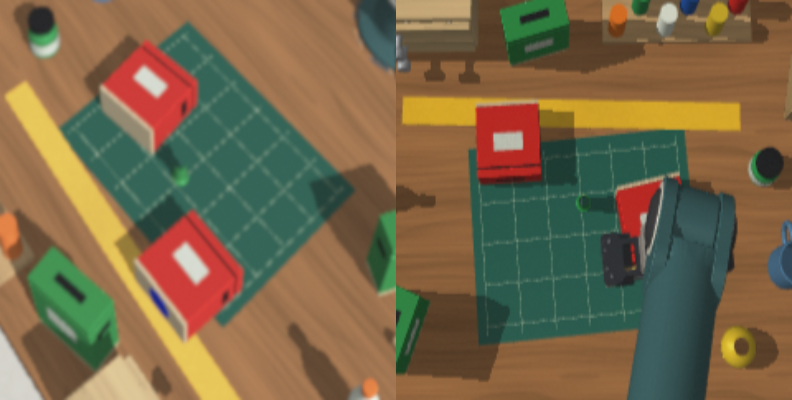

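View pics/s2.png

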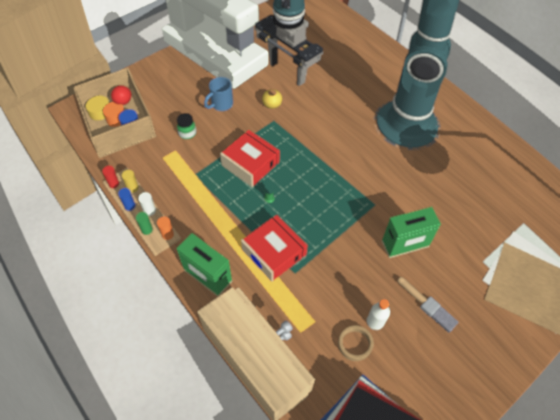

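The pictures show the stamped end (px (257,262) in the scene view) on the yellow line, within a few mm of its middle. The plain crate at (250,157) is unmoved, and the spool and the other things stand as before. The arm is clear.

Run:
```python
from h import *
print(workorder.finish_job())
```

```text
the job is handed in; nothing more can be done
None
```

I tipped both red crates towards the robot with open fingers; the blue stamp was under the left one. I pushed that crate about 155 mm away from the robot onto the dispatch line, backed the arm off and handed the job in at about 22 s (limit 58 s).

**Stamped crate:** its underside is at x ≈ 0.728–0.733 by the two cameras' networks, and the line spans about 0.70–0.75 there. It lies on its side, turned about 2°.

**Other crate:** it is still where it fell; the scene camera gave its centre as (0.525, −0.187) after the push and (0.525, −0.186) before. The top camera's last measurement of it doesn't count, because the arm partly hid it.

**Bystanders:** the spool measured the same within a few mm, and I saw no other bystander or green look-alike moved in the last picture. I did not re-measure those. The wrist readings I took were all about 1 N or less.

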